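# Unlatch the dust cabinet and hold its gate wide

## Task

I need to reach the parts tray in the little dust cabinet. Squeeze its two roof catches fully shut between the fingers, first the one beside the gate's hinge and only then the one nearer the gate's free edge; then take the gate by its upright post, swing it out past its click stop to wide open (well over 70 degrees) and finish with the gripper still holding the post there, because the gate swings back by itself. Leave the other things on the bench and on the cabinet where they are.

Things in the scene. Friction and masses are not known exactly. Their poses are not given: they have to be found in the camera images.
- cabinet: White dust cabinet with clear sides, fixed to the bench, 140 deep (x), 180 wide (y), flat roof top at z = 100 mm. Origin: centre of its underside; x points from its front to its back (away from the robot), y to its left, z up. Its clear framed gate closes the front (cabinet x = -70 to -81 mm), 166 wide, z = 14 to 98. Inside lies a round parts tray.
- hinge_catch_grip (a point): Middle of the first catch, beside the gate's hinge (cabinet x = -25, y = +36, z = 124 mm; axes as the cabinet's). A catch is two upright steel jaws on the roof, 31 mm over their outer faces in y when unsqueezed (+-15.5 from this point), 19 mm when shut. Squeeze them along y from above: only the +y jaw slides, so the -y jaw's outer face stays 15.5 mm in -y.
- hinge_catch_jaw: Fixed jaw (-y side) of the first catch; origin on the roof at cabinet x = -25, y = +35 mm. Each jaw is a plate 18 mm wide (x), 5 thick (y), from the roof to z = 139 mm; the fixed one's middle is 12 mm from this origin in -y. A flat hook arm (8 mm wide, top at z = 118 mm) runs from the sliding jaw's front forward over the gate's top rail.
- hinge_catch (a joint): Travel of the first catch's sliding jaw toward its fixed jaw: 0 unsqueezed, 0.012 m fully squeezed (hook clear of the gate). It needs about 4 N and stays where it is left.
- outer_catch_grip (a point): Middle of the second catch, nearer the gate's free edge: like the first, at cabinet x = -25, y = -39, z = 124 mm.
- outer_catch_jaw: Fixed jaw (-y side) of the second catch; origin on the roof at cabinet x = -25, y = -40 mm; otherwise like the first.
- outer_catch (a joint): Travel of the second catch's sliding jaw: 0 unsqueezed, 0.012 m fully squeezed. It needs about 4 N and stays where it is left.
- gate_hinge (a point): Point on the gate's vertical hinge axis at roof height, cabinet x = -70, y = +78 mm (the left front edge).
- gate_post (a point): Grip point of the gate's pull post: an upright round dark steel post, 12 mm in diameter, z = 98 to 178 mm, on the gate's top rail near its free edge. This point is on its axis at z = 162 mm, 146 mm from the hinge axis; gate shut: cabinet x = -76, y = -68 mm. It travels round the hinge towards the robot (cabinet -x), then to the left (+y).
- gate (a joint): Gate angle: 0 shut, grows as it swings out towards the robot (clockwise from above), stop at 1.6 rad. Hooked shut by both catches until they are squeezed. A spring closes it (0.08 to 0.3 N m, up to 2 N at the post); a click stop between 0.6 and 1.1 rad takes about 0.65 N m in all (4.5 N at the post). Let go beyond it the gate falls back and rests at about 1.05 rad.
- loupe_case: Oval black case, 44 x 54 x 20 mm, lying on the rear of the cabinet roof; leave it. Origin under its centre.
- loupe: Black eye loupe, 32 mm across, 28 high, standing right of the cabinet; leave it. Origin under its centre.
- tweezers1: Steel tweezers, 118 mm long, lying on the bench at the right; leave them.
- dust_brush: Wooden dust brush, 105 mm long, lying on the bench at the right; leave it.
- rodico_pot: Small round pot, 22 mm across, 18 high, at the right; leave it.

How it is judged:
On the way, in this order (a step that is already met when the one before it is completed fails the run):
1. the catch beside the hinge is squeezed shut between the fingers (value of joint hinge_catch above 0.0095 m and contact force between the fingers and hinge_catch_jaw above 1 N), for 0.1 s.
2. then the catch nearer the free edge is squeezed shut between the fingers (value of joint outer_catch above 0.0095 m and contact force between the fingers and outer_catch_jaw above 1 N), for 0.1 s.
3. the gate is swung past its click stop, held by its post (value of joint gate above 1.1 rad and distance between the grasp point and gate_post below 0.045 m), for 0.1 s.
At the end, for the whole second after the job is handed in: The program has ended with the gripper still holding the gate's post (grasp point within 45 mm of the post's grip point, fingers pressing on the gate with more than 0.5 N), the gate open by more than 1.22 rad and still (under 0.2 rad/s), both catches still squeezed by more than 8.5 mm (value of joint gate above 1.22 rad and velocity of joint gate between -0.2 and 0.2 rad/s and distance between the grasp point and gate_post below 0.045 m and contact force between the fingers and gate above 0.5 N and value of joint each of hinge_catch, outer_catch above 0.0085 m); the arm keeps its last pose, push and grip.
It fails at once if the outer catch is squeezed before the catch beside the hinge (value of joint outer_catch above 0.007 m and value of joint hinge_catch below 0.007 m).
It fails at once if a bystander is knocked away (distance of any of loupe_case, loupe, tweezers1, dust_brush, rodico_pot from where it was at the start of the episode above 0.02 m).
It also fails if it takes over 53 s, if anything falls off the work surface, if the arm or the gripper's body presses on something with over 40 N, if the wrist force passes 120 N, or if a joint passes its speed limit or range.

## Robot

A 7-joint arm with a two-finger parallel gripper is mounted at the origin on a cart in front of the work surface, level with it; the furniture and walls round the work are solid. World frame = base frame: x ahead of the robot, y to its left, z up, the work surface at z = 0. Lengths are in m, angles in rad, forces in N, time in s.
With the tool pointing down it reaches from about 0.4 to 0.85 m from the base axis. Payload 10.4 kg.
Tool frame: the origin (TCP) lies on the mounting face of the last link; the fingertips stand 173 mm ahead of it and the grasp point (between the pads) lies robot.grip_depth ahead of it (robot.grip_depth is the distance from the TCP to the grasp point, in m); z points along the fingers, y is the line along which they close (so a half turn about z gives the same grasp; the last joint's range is limited). The gripper opens to 85 mm and grips with 20 to 120 N. Pads are 22 mm wide; open, the fingers measure 114 mm over their backs; the gripper's body (76 mm by 85 mm) begins 54 mm behind the grasp point. The pads swing forward as they close: fully open they stand 13 mm farther back than shut.
Start: joints at [1.177, 0.332, -0.065, 1.46, 0.022, 1.35, -0.088], TCP at [0.226, -0.583, 0.405] pointing down, gripper open.
Joint ranges: [-2.6, 2.6], [-0.5, 2.12], [-1.47, 1.34], [0.16, 2.42], [-1.27, 4.41], [0.06, 2.06], [-2.6, 2.6]. Speed limits (rad/s): [2.22, 2.22, 2.79, 2.79, 3.14, 3.14, 3.14].

## Interface

Orientations are given as a rotation vector (axis times angle).
In Python, from rig import robot gives the robot as it stands.
- The arm moves only by the tool arm_command, never from a script. Its argument "commands" is a list of rows, each a list of 6 numbers: the shift along the tool's x, y, z in mm, then the turn, a rotation vector about the tool's x, y, z in degrees. A call has 1 to 5 rows; each row shifts and turns the commanded pose from where the row before left it, along the tool's axes as they then stand; what a row does not reach is not made up. A row lasts 1/10 s, in which the tool goes at most 50 mm and 8.59 degrees, less where a joint would pass 70% of its speed; a pose out of reach is approached as far as the arm can. A call with a gripper value outside its range is refused whole. "hand" is the opening, from -1 (shut) to 1 (fully open), set as the call begins (left out, the last holds). The fingers move at their own pace and stop on an object; "newtons" is the grip in N (left out, the last holds). Time passes only in rows, so rows that do not move let the fingers close. It gives the time, the measured TCP pose, the force, the opening and the grip force at its end, in the units of the state.
- robot.sense(): the state, without advancing time (a new reading comes with each control period).
- robot.snapshot(name): name is "scene" or "top" or "wrist"; returns a dict with "color" (384x512x3 uint8, red, green, blue), "range_z" (384x512 float32, m along the optical axis (not along the pixel's ray), 0 where there is no reading), "intrinsics" (3x3 intrinsics, pixels), "k1" (the pictures are not rectified: a ray, as slopes to the right and down, at radius r is drawn at 1 + k1 r^2 times it, then the intrinsics apply), "eye" and "rotation" of the camera in the world. Camera axes: x right, y down, z forward; pixel columns grow to the right and rows downward; lengths in m; the calibration is good to about 2 mm. A picture is of the moment at which its call begins.
- robot.close_job(): hands the job in; it is judged then, once.
Trained networks look in a picture, given as the dict that the camera call returned (one of the last four; its "shot" number tells which), for a name from the list of things; names that differ only in an ending like _2 or _b are one class to them, and where a whole thing is asked for, a point or a joint stands for the part that bears it (a point fixed in the world has none). Each returns a list of dicts, best first, with "conf" (0 to 1); they miss things now and then, are a little off and sometimes report something else, mostly with a low value. They report only what shows in the picture. A call takes as long as a camera call.
- robot.recognise(query, picture): "extent" ([left, top, width, height] in pixels, round what is visible of it).
- robot.trace(query, picture): "region" (384x512 bool, what is visible of it) and "extent" ([left, top, width, height] in pixels, round what is visible of it).
- robot.mark_of(query, picture): "xy" ([column, row] in pixels: a listed point, or the origin of a listed thing).
The state is a dict: "clock": time; "joint_pos": joint angles; "dq": joint speeds; "effort": joint torques, N m; "position": TCP position; "tcp_rot": TCP orientation; "wrist_force": force on the tool from outside, world axes, zero at the start; "wrist_torque": the same for the moment, N m; "width": opening from 0.0 (shut) to 1.0 (fully open); "grip_force": force on a finger pad.
Only numpy, scipy, OpenCV 4.12 (cv2) and the standard library are available. Lean on these libraries where they do the work, as an engineer would, in place of code of your own. Each camera call takes 0.05 s, during which the arm holds its last target. There are 200 camera calls.

## Working session

There is one attempt and no reset: what is moved stays moved. The work goes in short steps, Python scripts to look and compute and a tool call to move; the robot and the scene stay as the last step left them, time stands still between calls to the robot, and variables do not carry over. Pictures are saved under pics/ and viewed, at most 10 in all, crops included, and the job is handed in when it is done.

Besides the shell and the picture viewer there is one more tool, called after ">>>" as name(argument=value, ...), one argument or row to a line, values as JSON. arm_command: Moves the arm, as the interface text tells. Its arguments: {"type":"object","properties":{"commands":{"type":"array","items":{"type":"array","items":{"type":"number"}}},"hand":{"type":"number"},"newtons":{"type":"number"}},"required":["commands"]}

```bash
mkdir -p pics; ls
cat > h.py <<'E'
import numpy as np, cv2
from scipy.spatial.transform import Rotation as R
from rig import robot
def ray(s,xy):
    K=np.array(s["intrinsics"]);k1=s["k1"]
    d=np.array([(xy[0]-K[0,2])/K[0,0],(xy[1]-K[1,2])/K[1,1]]);u=d.copy()
    for _ in range(20): u=d/(1+k1*(u@u))
    return np.array([*u,1.])
def world(s,xy,z=None):
    r=np.array(s["rotation"]);
    if r.ndim==1: r=R.from_rotvec(r).as_matrix()
    d=r@ray(s,xy);e=np.array(s["eye"])
    if z is not None: return e+d*(z-e[2])/d[2]
    c,w=int(round(xy[0])),int(round(xy[1]))
    p=s["range_z"][max(0,w-1):w+2,max(0,c-1):c+2];p=p[p>0]
    return e+d*np.median(p) if len(p) else None
def save(s,n): cv2.imwrite(f"pics/{n}.png",s["color"][:,:,::-1])
E
python3 - <<'E'
from h import *
st=robot.sense();print({k:np.round(v,3) for k,v in st.items()},robot.grip_depth)
for n in ["scene","top"]:
    s=robot.snapshot(n);save(s,n+"0");print(n,s["eye"],s["rotation"])
    for q,z in [("cabinet",0),("hinge_catch_grip",.124),("hinge_catch_jaw",.1),("outer_catch_grip",.124),("outer_catch_jaw",.1),("gate_hinge",.1),("gate_post",.162),("loupe",0),("loupe_case",.1)]:
        for m in robot.mark_of(q,s)[:2]: print(q,round(m["conf"],2),np.round(m["xy"]),np.round(world(s,m["xy"],z),3))
a=cv2.hconcat([cv2.imread("pics/scene0.png"),cv2.imread("pics/top0.png")]);cv2.imwrite("pics/a.png",cv2.resize(a,(800,300)))
E
```

```text
pics
{'clock': np.float64(0.0), 'joint_pos': array([ 1.177,  0.333, -0.065,  1.461,  0.022,  1.35 , -0.088]), 'dq': array([ 0.   , -0.002,  0.   ,  0.001,  0.   ,  0.002,  0.001]), 'effort': array([-1.0000e-03, -6.2545e+01,  4.9000e-02, -3.9160e+01,  1.6000e-02,
        1.0000e-02,  0.0000e+00]), 'position': array([ 0.226, -0.582,  0.404]), 'tcp_rot': array([-3.086, -0.579,  0.   ]), 'wrist_force': array([ 0.047, -0.68 , -0.225]), 'wrist_torque': array([0.01 , 0.008, 0.029]), 'grip_force': np.float64(0.0), 'width': np.float64(1.001)} 0.1547
scene [0.20269376 0.37568226 0.86262921] [-0.75333238  2.64684835 -1.01136684]
cabinet 0.81 [216. 232.] [ 0.639 -0.101  0.   ]
cabinet 0.5 [266. 206.] [ 0.581 -0.23  -0.   ]
hinge_catch_grip 0.6 [207. 214.] [ 0.621 -0.061  0.124]
hinge_catch_grip 0.29 [218. 240.] [ 0.562 -0.019  0.124]
hinge_catch_jaw 0.5 [318. 166.] [ 0.497 -0.326  0.1  ]
hinge_catch_jaw 0.45 [209. 223.] [ 0.615 -0.059  0.1  ]
outer_catch_grip 0.65 [230. 189.] [ 0.617 -0.142  0.124]
outer_catch_grip 0.59 [208. 216.] [ 0.614 -0.057  0.124]
outer_catch_jaw 0.47 [231. 197.] [ 0.615 
[... 422 characters left out ...]
45 -0.103  0.   ]
hinge_catch_grip 0.47 [236. 186.] [ 0.574 -0.17   0.124]
hinge_catch_grip 0.25 [191. 168.] [ 0.614 -0.071  0.124]
hinge_catch_jaw 0.6 [188. 167.] [ 0.62  -0.061  0.1  ]
outer_catch_grip 0.44 [220. 164.] [ 0.623 -0.135  0.124]
outer_catch_grip 0.28 [187. 167.] [ 0.615 -0.062  0.124]
outer_catch_jaw 0.63 [225. 168.] [ 0.617 -0.144  0.1  ]
gate_hinge 0.64 [168. 190.] [ 0.568 -0.017  0.1  ]
gate_post 0.55 [234. 184.] [ 0.573 -0.168  0.162]
gate_post 0.38 [186. 165.] [ 0.613 -0.068  0.162]
loupe 0.7 [213. 141.] [ 0.705 -0.105  0.   ]
loupe 0.57 [266. 191.] [ 0.578 -0.239  0.   ]
loupe_case 0.68 [214. 139.] [ 0.685 -0.117  0.1  ]
loupe_case 0.59 [268. 191.] [ 0.567 -0.24   0.1  ]
```

View pics/a.png

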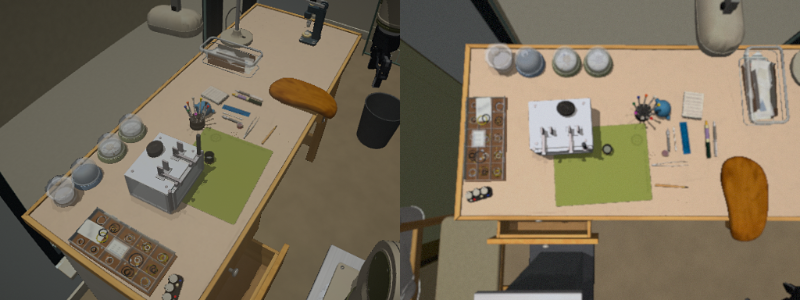

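Run:
```python
from h import *
# yaw/pose fit from averages
M=np.array([[-25,36],[-25,-39],[-25,35],[-25,-40],[-70,78],[-76,-68],[0,0]])/1e3
W=np.array([[.6175,-.066],[.62,-.1385],[.6175,-.06],[.616,-.1425],[.571,-.019],[.568,-.1655],[.642,-.102]])
a=M-M.mean(0);b=W-W.mean(0);th=np.arctan2((a[:,0]*b[:,1]-a[:,1]*b[:,0]).sum(),(a*b).sum())
c,s=np.cos(th),np.sin(th);Q=np.array([[c,-s],[s,c]]);t=W.mean(0)-Q@M.mean(0)
print(np.degrees(th),t,np.round((M@Q.T+t-W)*1e3,1))
print(R.from_rotvec(robot.sense()["tcp_rot"]).as_matrix().round(3))
```

```text
-0.027723042931344345 [ 0.64257129 -0.09937415] [[ 0.1  2.6]
 [-2.4  0.1]
 [ 0.1 -4.4]
 [ 1.6  3.1]
 [ 1.6 -2.3]
 [-1.5 -1.8]
 [ 0.6  2.6]]
[[ 0.932  0.362  0.   ]
 [ 0.362 -0.932 -0.   ]
 [ 0.     0.    -1.   ]]
```

Left: cabinet seen from the front left; right: top view with cabinet at about (560,125), catches on roof, post at its front right, loupe right of it. It stands almost square to the world (yaw≈0). Approaching.

>>> arm_command(
  commands=[
    [40,-25,0,0,0,0],
    [40,-25,0,0,0,0],
    [40,-25,0,0,0,0],
    [40,-25,0,0,0,0],
    [40,-25,0,0,0,0],
  ],
)

```text
clock: 1.5
position: [0.3684, -0.3918, 0.405]
tcp_rot: [3.087, 0.579, 0.0]
wrist_force: [0.8, -0.8, 0.1]
width: 1.002
grip_force: 0.0
```

>>> arm_command(
  commands=[
    [40,-25,0,0,0,0],
    [40,-25,0,0,0,0],
    [40,-25,0,0,0,0],
    [40,-25,0,0,0,0],
    [0,0,0,0,0,7],
  ],
)

```text
clock: 2.0
position: [0.4839, -0.2358, 0.405]
tcp_rot: [-3.114, -0.404, -0.004]
wrist_force: [-1.3, -0.1, 0.3]
width: 1.0
grip_force: 0.0
```

>>> arm_command(
  commands=[
    [0,0,0,0,0,7.1],
    [0,0,0,0,0,7.1],
    [0,0,0,0,0,0],
    [0,0,0,0,0,0],
  ],
)

```text
clock: 2.4
position: [0.4805, -0.2424, 0.4048]
tcp_rot: [3.141, 0.007, 0.0]
wrist_force: [0.4, 0.5, -0.3]
width: 0.999
grip_force: 0.0
```

>>> arm_command(
  commands=[
    [20,-35,0,0,0,0],
    [20,-35,0,0,0,0],
    [20,-35,0,0,0,0],
    [20,-35,0,0,0,0],
    [0,0,0,0,0,0],
  ],
)

```text
clock: 2.9
position: [0.5621, -0.0963, 0.4048]
tcp_rot: [-3.139, -0.019, -0.002]
wrist_force: [-0.3, -0.0, -0.0]
width: 1.003
grip_force: 0.0
```

Run:
```python
from h import *
st=robot.sense();print(st["position"],st["clock"])
s=robot.snapshot("wrist");save(s,"w1");print(s["eye"],s["rotation"])
for q,z in [("hinge_catch_grip",.124),("hinge_catch_jaw",.1),("outer_catch_grip",.124),("outer_catch_jaw",.1),("gate_hinge",.1),("gate_post",.162)]:
    for m in robot.mark_of(q,s)[:2]: print(q,round(m["conf"],2),np.round(m["xy"]),np.round(world(s,m["xy"],z),4))
```

```text
[ 0.56205764 -0.09631641  0.40480274] 2.9
[ 0.6408331  -0.09459556  0.37413335] [ 2.06441687 -2.0393207  -0.3240846 ]
hinge_catch_grip 0.61 [211. 125.] [ 0.6139 -0.0633  0.124 ]
hinge_catch_jaw 0.66 [216. 122.] [ 0.6139 -0.0642  0.1   ]
outer_catch_grip 0.81 [302. 114.] [ 0.623  -0.1342  0.124 ]
outer_catch_jaw 0.68 [302. 116.] [ 0.6201 -0.1379  0.1   ]
gate_post 0.83 [355. 192.] [ 0.5727 -0.1688  0.162 ]
```

View pics/w1.png

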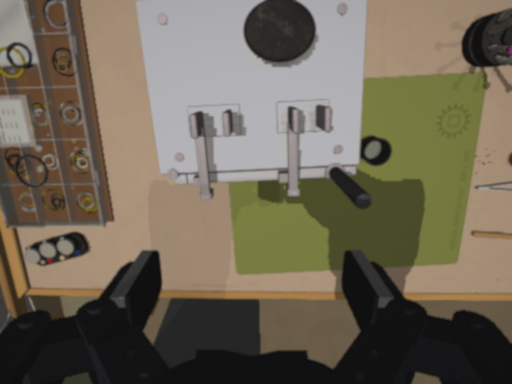

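```bash
cat >> h.py <<'E'
def cloud(s):
    v,u=np.nonzero(s["range_z"]>0);K=np.array(s["intrinsics"])
    p=cv2.undistortPoints(np.c_[u,v].astype(np.float64)[:,None],K,np.array([s["k1"],0,0,0.]))[:,0]
    d=s["range_z"][v,u];r=np.array(s["rotation"]);r=R.from_rotvec(r).as_matrix() if r.ndim==1 else r
    return np.c_[p*d[:,None],d]@r.T+np.array(s["eye"])
E
python3 - <<'E'
from h import *
s=robot.snapshot("wrist");P=cloud(s)
m=(P[:,0]>.57)&(P[:,0]<.66)&(P[:,1]>-.16)&(P[:,1]<-.02)&(P[:,2]>.133)&(P[:,2]<.15)
T=P[m][:,:2]
_,l,c=cv2.kmeans(T.astype(np.float32),4,None,(3,50,1e-6),10,cv2.KMEANS_PP_CENTERS)
for i in np.argsort(-c[:,1]):
    q=T[l[:,0]==i];print(len(q),c[i].round(4),q.min(0).round(4),q.max(0).round(4))
rf=P[(abs(P[:,2]-.1)<.004)&(P[:,0]>.5)][:,:2]
h=cv2.minAreaRect((rf*1000).astype(np.float32));print("roof",h,len(rf))
po=P[(P[:,2]>.168)&(P[:,2]<.19)&(P[:,0]>.5)];print("post",len(po),po.mean(0),po.min(0),po.max(0))
ra=P[(abs(P[:,2]-.098)<.006)&(P[:,0]<.59)&(P[:,0]>.53)];print(ra.min(0),ra.max(0))
E
```

```text
198 [ 0.615 -0.052] [ 0.6061 -0.0545] [ 0.6236 -0.048 ]
203 [ 0.6164 -0.0763] [ 0.6076 -0.0793] [ 0.625  -0.0731]
202 [ 0.6195 -0.1265] [ 0.6104 -0.13  ] [ 0.6284 -0.1238]
202 [ 0.6212 -0.1502] [ 0.6119 -0.1536] [ 0.6299 -0.1475]
roof ((631.8200073242188, -97.77799224853516), (158.626708984375, 180.59117126464844), 3.8891727924346924) 31829
post 316 [ 0.57237323 -0.16842232  0.17628656] [ 0.56552337 -0.1748638   0.16800579] [ 0.5774629  -0.1636618   0.17989923]
[ 0.54978992 -0.19131838  0.09307981] [ 0.58997736 -0.01076082  0.10393259]
```

The wrist view shows the hinge catch's jaws at (197,122) and (229,120), the outer catch's at (293,118) and (324,116), the post top at (360,197); the cabinet is yawed about +3.6°. Depth gives jaw tops to the millimetre.

>>> arm_command(
  commands=[
    [0,0,0,0,0,-2.9],
    [28,-11.5,0,0,0,0],
    [27.5,-11,0,0,0,0],
    [0,0,30,0,0,0],
    [0,0,0,0,0,0],
  ],
  hand=0.3,
  newtons=20,
)

```text
clock: 3.8
position: [0.614, -0.0772, 0.371]
tcp_rot: [-3.14, -0.081, 0.009]
wrist_force: [-1.6, -0.8, -1.2]
width: 0.652
grip_force: 0.0
```

>>> arm_command(
  commands=[
    [0,0,20,0,0,0],
    [0,0,0,0,0,0],
    [0,0,0,0,0,0],
  ],
)

```text
clock: 4.1
position: [0.6144, -0.0777, 0.3557]
tcp_rot: [3.14, 0.079, -0.0]
wrist_force: [0.7, 0.4, 0.6]
width: 0.653
grip_force: 0.0
```

>>> arm_command(
  commands=[
    [2,-7.5,0,0,0,-0.7],
    [0,0,15,0,0,0],
    [0,0,0,0,0,0],
  ],
)

```text
clock: 4.4
position: [0.6158, -0.069, 0.3379]
tcp_rot: [-3.14, -0.101, 0.004]
wrist_force: [-0.4, 0.1, -1.0]
width: 0.653
grip_force: 0.0
```

Run:
```python
from h import *
st=robot.sense();print(st["position"],st["tcp_rot"])
s=robot.snapshot("wrist");save(s,"w2");P=cloud(s)
m=(P[:,0]>.60)&(P[:,0]<.64)&(P[:,1]>-.16)&(P[:,1]<-.02)&(P[:,2]>.133)&(P[:,2]<.146)
T=P[m][:,:2]
_,l,c=cv2.kmeans(T.astype(np.float32),4,None,(3,50,1e-6),10,cv2.KMEANS_PP_CENTERS)
for i in np.argsort(-c[:,1]):
    q=T[l[:,0]==i];print(len(q),c[i].round(4),q.min(0).round(4),q.max(0).round(4))
```

```text
[ 0.6157816  -0.06901421  0.3378882 ] [-3.1397155  -0.10117484  0.00362405]
288 [ 0.6158 -0.0513] [ 0.6055 -0.0543] [ 0.6241 -0.0476]
290 [ 0.6173 -0.0755] [ 0.6077 -0.0789] [ 0.6256 -0.0726]
345 [ 0.6205 -0.1259] [ 0.6102 -0.1294] [ 0.6289 -0.1231]
352 [ 0.6219 -0.149 ] [ 0.6124 -0.1531] [ 0.6301 -0.1466]
```

View pics/w2.png

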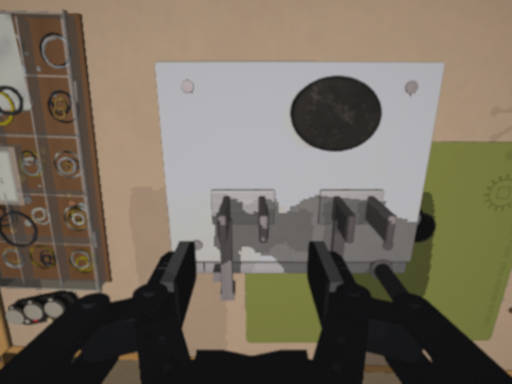

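The wrist view shows the fingers (180,280) and (330,280) straddling the hinge catch jaws at (225,210)/(263,215). Descending.

>>> arm_command(
  commands=[
    [0.5,0.5,20,0,0,0],
    [0,0,20,0,0,0],
    [0,0,15,0,0,0],
    [0,0,0,0,0,0],
    [0,0,0,0,0,0],
  ],
)

```text
clock: 4.95
position: [0.6169, -0.0699, 0.2851]
tcp_rot: [-3.14, -0.1, -0.0]
wrist_force: [-0.0, 0.6, -0.1]
width: 0.652
grip_force: 0.0
```

>>> arm_command(
  commands=[
    [0,0,0,0,0,0],
    [0,0,0,0,0,0],
    [0,0,0,0,0,0],
    [0,0,0,0,0,0],
    [0,0,0,0,0,0],
  ],
  hand=-1,
  newtons=25,
)

```text
clock: 5.45
position: [0.6173, -0.0687, 0.2862]
tcp_rot: [-3.139, -0.101, -0.004]
wrist_force: [-0.7, 4.0, 6.4]
width: 0.226
grip_force: 24.2
```

>>> arm_command(
  commands=[
    [0,0,0,0,0,0],
    [0,0,0,0,0,0],
    [0,0,0,0,0,0],
    [0,0,0,0,0,0],
    [0,0,0,0,0,0],
  ],
)

```text
clock: 5.95
position: [0.6173, -0.0687, 0.2862]
tcp_rot: [-3.139, -0.101, -0.004]
wrist_force: [-0.9, 4.9, 6.1]
width: 0.223
grip_force: 24.2
```

>>> arm_command(
  commands=[
    [0,0,0,0,0,0],
    [0,0,0,0,0,0],
    [0,0,0,0,0,0],
    [0,0,-25,0,0,0],
    [0,0,-25,0,0,0],
  ],
  hand=0.3,
)

```text
clock: 6.45
position: [0.6165, -0.0703, 0.3346]
tcp_rot: [3.14, 0.099, -0.003]
wrist_force: [0.1, -0.1, 0.8]
width: 0.648
grip_force: 0.0
```

>>> arm_command(
  commands=[
    [0,0,0,0,0,0],
    [0,25,0,0,0,0],
    [0,25,0,0,0,0],
    [0,23.5,0,0,0,0],
    [0,0,0,0,0,0],
  ],
)

```text
clock: 6.95
position: [0.6209, -0.1479, 0.3338]
tcp_rot: [3.138, 0.091, -0.002]
wrist_force: [-1.0, -0.9, -0.4]
width: 0.651
grip_force: 0.0
```

Run:
```python
from h import *
st=robot.sense();print(st["position"],st["tcp_rot"])
s=robot.snapshot("wrist");P=cloud(s)
m=(P[:,0]>.60)&(P[:,0]<.64)&(P[:,1]>-.165)&(P[:,1]<-.02)&(P[:,2]>.133)&(P[:,2]<.146)
T=P[m][:,:2]
_,l,c=cv2.kmeans(T.astype(np.float32),4,None,(3,50,1e-6),10,cv2.KMEANS_PP_CENTERS)
for i in np.argsort(-c[:,1]):
    q=T[l[:,0]==i];print(len(q),c[i].round(4),q.min(0).round(4),q.max(0).round(4))
```

```text
[ 0.62092618 -0.14788747  0.33378985] [ 3.13802895e+00  9.09134774e-02 -2.03644689e-03]
370 [ 0.6162 -0.0622] [ 0.6066 -0.0647] [ 0.6248 -0.0584]
380 [ 0.6172 -0.0764] [ 0.6071 -0.0792] [ 0.6255 -0.0726]
304 [ 0.6207 -0.127 ] [ 0.6108 -0.1298] [ 0.6288 -0.1235]
295 [ 0.6222 -0.1507] [ 0.6121 -0.1541] [ 0.6306 -0.1477]
```

Hinge catch shut (jaw spacing now 14 mm). Now the outer one.

>>> arm_command(
  commands=[
    [0.5,-0.5,20,0,0,0],
    [0,0,20,0,0,0],
    [0,0,8.5,0,0,0],
    [0,0,0,0,0,0],
    [0,0,0,0,0,0],
  ],
)

```text
clock: 7.5
position: [0.6222, -0.1423, 0.2869]
tcp_rot: [3.14, 0.101, 0.001]
wrist_force: [-0.5, -0.4, 0.3]
width: 0.649
grip_force: 0.0
```

>>> arm_command(
  commands=[
    [0,1.5,0,0,0,0],
    [0,0,0,0,0,0],
    [0,0,0,0,0,0],
    [0,0,0,0,0,0],
    [0,0,0,0,0,0],
  ],
  hand=-1,
)

```text
clock: 8.0
position: [0.6225, -0.1436, 0.2875]
tcp_rot: [-3.14, -0.1, -0.003]
wrist_force: [-0.7, 3.7, 7.0]
width: 0.222
grip_force: 24.2
```

>>> arm_command(
  commands=[
    [0,0,0,0,0,0],
    [0,0,0,0,0,0],
    [0,0,0,0,0,0],
    [0,0,0,0,0,0],
    [0,0,0,0,0,0],
  ],
)

```text
clock: 8.5
position: [0.6225, -0.1435, 0.2875]
tcp_rot: [-3.14, -0.1, -0.003]
wrist_force: [-0.4, 3.6, 6.5]
width: 0.224
grip_force: 24.2
```

>>> arm_command(
  commands=[
    [0,0,0,0,0,0],
    [0,0,0,0,0,0],
    [0,0,0,0,0,0],
    [0,0,-25,0,0,0],
    [0,0,-25,0,0,0],
  ],
  hand=0.3,
)

```text
clock: 9.0
position: [0.6217, -0.1445, 0.3359]
tcp_rot: [-3.14, -0.099, 0.003]
wrist_force: [1.0, 0.7, 1.1]
width: 0.652
grip_force: 0.0
```

>>> arm_command(
  commands=[
    [0,0,-40,0,0,0],
    [-35,0,-10,0,0,0],
    [-15,0,0,0,0,0],
    [0,0,0,0,0,0],
    [0,0,0,0,0,0],
  ],
)

```text
clock: 9.5
position: [0.5723, -0.1476, 0.3862]
tcp_rot: [3.14, 0.099, 0.0]
wrist_force: [0.5, -0.7, 0.1]
width: 0.652
grip_force: 0.0
```

Run:
```python
from h import *
st=robot.sense();print(st["position"],st["tcp_rot"],st["clock"])
s=robot.snapshot("wrist");save(s,"w3");P=cloud(s)
m=(P[:,0]>.60)&(P[:,0]<.64)&(P[:,1]>-.165)&(P[:,1]<-.02)&(P[:,2]>.133)&(P[:,2]<.146)
T=P[m][:,:2]
_,l,c=cv2.kmeans(T.astype(np.float32),4,None,(3,50,1e-6),10,cv2.KMEANS_PP_CENTERS)
for i in np.argsort(-c[:,1]):
    q=T[l[:,0]==i];print(len(q),c[i].round(4))
po=P[(P[:,2]>.15)&(P[:,2]<.182)&(P[:,0]>.55)&(P[:,0]<.6)&(P[:,1]<-.14)&(P[:,1]>-.2)];print("post",len(po),po.mean(0),po.min(0),po.max(0))
for m in robot.mark_of("gate_post",s)[:2]: print(m["conf"],m["xy"],world(s,m["xy"],.162))
```

```text
[ 0.57226007 -0.14763744  0.3861622 ] [3.13956864e+00 9.90423780e-02 1.84677960e-04] 9.5
249 [ 0.6158 -0.0624]
258 [ 0.6167 -0.0765]
204 [ 0.6204 -0.1363]
209 [ 0.6216 -0.1506]
post 511 [ 0.57371878 -0.16872782  0.17074159] [ 0.56580606 -0.17527124  0.15012566] [ 0.57743266 -0.16364624  0.17960579]
0.89 [282.5, 217.4] [ 0.57115071 -0.16812683  0.162     ]
```

View pics/w3.png

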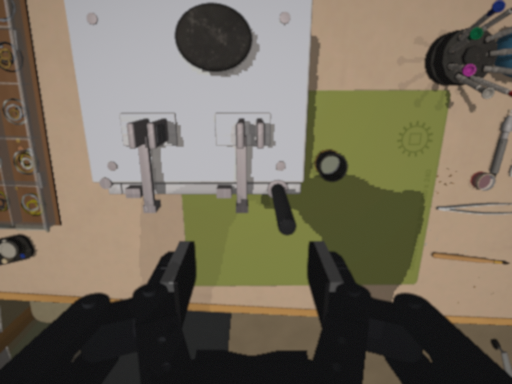

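Both catches are shut (jaw spacings 14 mm; hook arms at (150,195) and (241,195) are off the gate), and the post runs from (278,187) to (286,225). I'll turn the gripper so that it closes along the post's travel.

Run:
```python
from h import *
print(robot.sense()["joint_pos"].round(3))
```

```text
[ 0.53   0.302 -0.434  1.562  0.13   1.307 -1.427]
```

>>> arm_command(
  commands=[
    [-2,20,0,0,0,-8],
    [0,0,0,0,0,-8],
    [0,0,0,0,0,-8],
    [0,0,0,0,0,-8],
    [0,0,0,0,0,0],
  ],
)

```text
clock: 10.1
position: [0.572, -0.1674, 0.3855]
tcp_rot: [-2.989, -0.965, 0.0]
wrist_force: [-0.7, 0.7, -0.1]
width: 0.65
grip_force: 0.0
```

Run:
```python
from h import *
s=robot.sense();print(s["joint_pos"].round(3),s["position"],R.from_rotvec(s["tcp_rot"]).as_matrix().round(3))
```

```text
[ 0.611  0.322 -0.498  1.547  0.156  1.314 -0.851] [ 0.57198641 -0.16736317  0.38553927] [[ 0.811  0.585 -0.001]
 [ 0.585 -0.811  0.001]
 [ 0.    -0.001 -1.   ]]
```

>>> arm_command(
  commands=[
    [0,0,0,0,0,-8.2],
    [0,0,0,0,0,-8.2],
    [0,0,0,0,0,-8.2],
    [0,0,0,0,0,-8.2],
    [0,0,0,0,0,-8.2],
  ],
)

```text
clock: 10.6
position: [0.5718, -0.1673, 0.3858]
tcp_rot: [-2.463, -1.949, -0.0]
wrist_force: [0.5, 0.4, -0.4]
width: 0.648
grip_force: 0.0
```

>>> arm_command(
  commands=[
    [0,0,0,0,0,-8.2],
    [0,0,0,0,0,-8.2],
    [0,0,0,0,0,0],
    [0,0,0,0,0,0],
    [0,0,0,0,0,0],
  ],
)

```text
clock: 11.1
position: [0.5715, -0.1674, 0.3861]
tcp_rot: [-2.167, -2.275, 0.0]
wrist_force: [-0.2, -0.0, 0.4]
width: 0.653
grip_force: 0.0
```

>>> arm_command(
  commands=[
    [-1.5,0,20,0,0,0],
    [0,0,20,0,0,0],
    [0,0,20,0,0,0],
    [0,0,9,0,0,0],
    [0,0,0,0,0,0],
  ],
)

```text
clock: 11.6
position: [0.5712, -0.1689, 0.3161]
tcp_rot: [-2.162, -2.277, 0.001]
wrist_force: [-0.1, -0.0, 0.3]
width: 0.65
grip_force: 0.0
```

>>> arm_command(
  commands=[
    [0,0,0,0,0,0],
    [0,0,0,0,0,0],
    [0,0,0,0,0,0],
    [0,0,0,0,0,0],
    [0,0,0,0,0,0],
  ],
  hand=-1,
  newtons=60,
)

```text
clock: 12.1
position: [0.5718, -0.169, 0.3182]
tcp_rot: [2.161, 2.278, 0.001]
wrist_force: [-1.1, -0.0, 6.9]
width: 0.119
grip_force: 58.4
```

>>> arm_command(
  commands=[
    [0,0,0,0,0,0],
    [0,0,0,0,0,0],
    [0,0,0,0,0,0],
  ],
)

```text
clock: 12.4
position: [0.5718, -0.169, 0.3182]
tcp_rot: [2.161, 2.278, 0.001]
wrist_force: [0.2, 0.6, 5.1]
width: 0.118
grip_force: 58.4
```

>>> arm_command(
  commands=[
    [0.9,-12.7,0,0,0,5],
    [0.9,-12.7,0,0,0,5],
    [0.9,-12.7,0,0,0,5],
    [0.9,-12.7,0,0,0,5],
    [0,0,0,0,0,0],
  ],
)

```text
clock: 12.9
position: [0.5209, -0.161, 0.3182]
tcp_rot: [2.525, 1.866, 0.001]
wrist_force: [1.2, 0.7, 3.5]
width: 0.12
grip_force: 58.7
```

>>> arm_command(
  commands=[
    [0,0,0,0,0,0],
    [0,0,0,0,0,0],
  ],
)

```text
clock: 13.1
position: [0.522, -0.1615, 0.3181]
tcp_rot: [2.522, 1.871, 0.002]
wrist_force: [0.5, 0.4, 7.5]
width: 0.123
grip_force: 59.2
```

>>> arm_command(
  commands=[
    [0.9,-12.7,0,0,0,5],
    [0.9,-12.7,0,0,0,5],
    [0.9,-12.7,0,0,0,5],
    [0.9,-12.7,0,0,0,5],
    [0,0,0,0,0,0],
  ],
)

```text
clock: 13.6
position: [0.477, -0.1368, 0.3182]
tcp_rot: [2.81, 1.401, 0.002]
wrist_force: [2.3, -0.3, 4.3]
width: 0.121
grip_force: 59.0
```

>>> arm_command(
  commands=[
    [0.9,-12.7,0,0,0,5],
    [0.9,-12.7,0,0,0,5],
    [0,0,0,0,0,0],
    [0,0,0,0,0,0],
  ],
)

```text
clock: 14.0
position: [0.459, -0.1196, 0.3181]
tcp_rot: [2.92, 1.156, 0.002]
wrist_force: [1.3, -0.5, 6.8]
width: 0.122
grip_force: 59.2
```

>>> arm_command(
  commands=[
    [0.9,-12.7,0,0,0,5],
    [0.9,-12.7,0,0,0,5],
    [0.9,-12.7,0,0,0,5],
    [0,0,0,0,0,0],
  ],
)

```text
clock: 14.4
position: [0.4375, -0.0872, 0.3181]
tcp_rot: [3.047, 0.761, 0.003]
wrist_force: [2.0, -0.7, 5.4]
width: 0.12
grip_force: 59.0
```

>>> arm_command(
  commands=[
    [0.9,-12.7,0,0,0,5],
    [0.9,-12.7,0,0,0,5],
    [0.9,-12.7,0,0,0,5],
    [0,0,0,0,0,0],
    [0,0,0,0,0,0],
  ],
)

```text
clock: 14.9
position: [0.4256, -0.0522, 0.3181]
tcp_rot: [3.12, 0.361, 0.004]
wrist_force: [1.7, -1.9, 6.1]
width: 0.121
grip_force: 59.2
```

Run:
```python
from h import *
st=robot.sense();print(st["position"],st["tcp_rot"],st["joint_pos"].round(2),st["dq"].round(3))
H=np.array([.568,-.025]);p=st["position"][:2]-H;print(np.hypot(*p),np.degrees(np.arctan2(-p[0],-p[1])))
s=robot.snapshot("wrist");save(s,"w4")
```

```text
[ 0.42560802 -0.05216025  0.31809678] [3.11962344 0.36144054 0.00366769] [ 0.64  0.   -0.62  2.03  0.    1.11 -1.32] [ 0.005  0.004  0.004 -0.005 -0.001  0.001  0.007]
0.14495914727408674 79.20095880913091
```

View pics/w4.png

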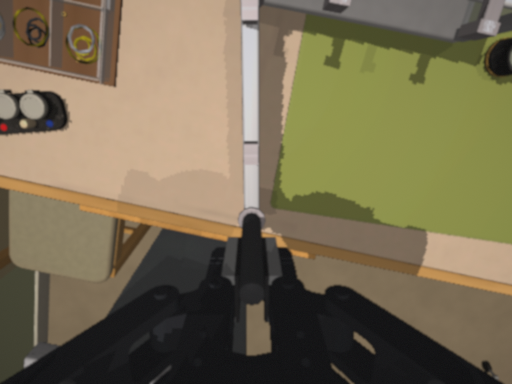

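The gate's top rail runs from (250,0) to the post at (250,215), which is between the fingers. The gate is at about 80°, the arm is still, and the loupe at (505,58) hasn't been disturbed.

```bash
python3 -c "
from rig import robot
print(robot.close_job())"
```

```text
the job is handed in; nothing more can be done
None
```

I squeezed both catches shut, the hinge one first. The gate is swung open to about 80°, past its click stop, and the gripper is still holding the post; the job is handed in, but no verdict came back.

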